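# Set the blacklight box to half light and switch it on

### The job

Set the blacklight box to half light: with the fingertips push the orange tab of its sprung shutter slide inwards until it is nearly at the end of its travel, then let go so that it springs back and latches on the brass stop pin, half-way. Then press the green switch button down and let it come back up. Only push and press, gently: do not pinch or lift anything, do not shove the box along the table, and leave the other things standing where they are.

Things in the scene. Friction and masses are not known exactly. Their poses are not given: they have to be found in the camera images.
- lamp: Blacklight box, 240 x 190 x 60 mm (x, y, z), about 4 kg, loose on rubber feet; origin at the centre of its underside, z up; +x = the way the slide is pushed. On its flat top: violet window, steel shutter blade 100 mm wide, 12 mm high rail along the blade's -y edge, two 12 mm end stops at x = +85 mm; on the +y side at x = +6 mm the brass stop pin in a blue housing 16 mm high.
- push_face (a point): Centre of the front (-x) face of the slide's orange tab, 81 mm above the table; moves with the slide; axes as the box's. The tab is an upright plate 70 mm wide (y), 12 mm thick (x), from 62 to 96 mm above the table. At rest the face is at x = -65, y = 0 mm in the box's frame: 55 mm of flat, empty box top lie in front of it.
- shutter (a joint): Shutter slide, m: 0 = window shut (at rest, sprung out), 0.060 = at the end stop. The spring pushes back with 3 N at 0, 8 N at 0.060; passing the pin adds about 1 N from 0.005 to 0.028. Once it has been beyond about 0.032 the pin snaps in behind the slide's tooth, and the slide, let go, comes back only to 0.030 and stays (half open).
- stop_pin (a joint): Position of the sprung brass stop pin, m: 0 = sprung in (at rest, and when latched), about 0.006 = pushed aside by the passing tooth.
- switch_top (a point): Centre of the top face of the round green switch button, 40 mm across, 22 mm above the table when up, in its black housing (56 mm across, 12 mm high) fixed to the table beside the box (left or right of it); z up; moves down with the button.
- switch (a joint): How far the switch button is pressed, m: 0 = up, 0.006 = fully down (takes 5 N); springs back up.
- marker_pot: Bystander: clear pot with six upright neon markers, 76 mm across, about 140 mm high; origin at the centre of its underside. It stands on the side of the box opposite the switch.
- water: Bystander: clear water bottle, 64 mm across, 190 mm high; origin at the centre of its underside.
- paint: Bystander: paint jar with an orange cap, 60 mm across, 75 mm high; origin at the centre of its underside.
- tape: Bystander: roll of yellow tape lying flat, 90 mm across, 24 mm high; origin at the centre of its underside.
- mug: Bystander: blue mug, 80 mm across without its handle, 90 mm high; origin at the centre of its underside.
- marker: Bystander: pink-capped square marker lying flat, about 145 mm long (y), 14 mm high; origin on its underside.
- eraser: Bystander: white eraser, 50 x 28 x 18 mm; origin at the centre of its underside.

How it is judged:
By the outcome, as a careful person would: the job done as asked, in the order asked, and still so for the second after the job is handed in, with the robot touching nothing.
It also fails if it takes over 40 s, if anything falls off the work surface, if the arm or the gripper's body presses on something with over 40 N, if the wrist force passes 120 N, or if a joint passes its speed limit or range.

### The arm

A 6-joint arm with a two-finger parallel gripper is mounted at the origin on the work surface. World frame = base frame: x ahead of the robot, y to its left, z up, the work surface at z = 0. Lengths are in m, angles in rad, forces in N, time in s.
With the tool pointing down it reaches from about 0.35 to 0.775 m from the base axis. Payload 5.5 kg.
Tool frame: the origin (TCP) lies where the fingers leave the gripper's body, on its centre line; the fingertips stand 73 mm ahead of it and the grasp point (between the pads) lies 54 mm ahead of it; z points along the fingers, y is the direction in which the jaws open and shut (so a half turn about z gives the same grasp; the last joint's range is limited). The gripper opens to 85 mm and grips with 20 to 120 N. Pads are 22 mm wide; open, the fingers measure 114 mm over their backs; the gripper's body (76 mm by 85 mm) begins 54 mm behind the grasp point. The pads swing forward as they close: fully open they stand 13 mm farther back than shut.
Start: joints at [1.011, 0.313, 0.046, 1.304, 0, 1.431], TCP at [0.234, 0.525, 0.304] pointing down, gripper open.
Joint ranges: [-2.76, 2.76], [-0.86, 1.69], [-1.03, 1.26], [-2.2, 2.34], [-1.47, 1.5], [-3.14, 3.14]. Speed limits (rad/s): [2.57, 2.57, 3.14, 3.14, 3.14, 3.14].

### API

Orientations are given as a unit quaternion [w, x, y, z].
In Python, from workcell import env, read_camera, job, cut_out gives the robot as it stands.
- The arm moves only by the tool servo_tool, never from a script. Its argument "deltas" is a list of rows, each an object of numbers: "dx", "dy", "dz": the shift along the world's x, y, z in mm; "rx", "ry", "rz": the turn, a rotation vector about the world's x, y, z in rad; "fingers": the closure, from -1 (fully open) to 1 (shut). A call has 1 to 8 rows; each row shifts and turns the commanded pose from where the row before left it; what a row does not reach is not made up. A row lasts 1/10 s, in which the tool goes at most 50 mm and 8.59 degrees, less where a joint would pass 70% of its speed; a pose out of reach is approached as far as the arm can. A call is refused whole if a number of a shift passes 50 or a number of a turn 0.15, either way. A call with a gripper value outside its range is refused whole. The fingers move at their own pace and stop on an object; "newtons" is the grip in N (left out, the last holds). Time passes only in rows, so rows that do not move let the fingers close. It gives the time, the measured TCP pose, the force and the opening at its end, in the units of the state.
- env.get_state(): the state, without advancing time (a new reading comes with each control period).
- read_camera(name): name is "scene" or "top" or "wrist"; returns a dict with "img" (420x560x3 uint8, red, green, blue), "intrinsics" (3x3 intrinsics, pixels), "extrinsics" (4x4, takes a point from camera to world coordinates); the wrist camera has in their place "hand_eye" (4x4, takes a point from camera to tool coordinates, whose origin is the TCP and whose axes are the flange's). Camera axes: x right, y down, z forward; pixel columns grow to the right and rows downward; lengths in m; the calibration is good to about 2 mm. A picture is of the moment at which its call begins: read the wrist's pose just before it. There is no depth.
- job.hand_in(): hands the job in, once; it reports no verdict.
Trained networks look in the newest picture that a camera, given by its name, has taken for a name from the list of things; names that differ only in an ending like _2 or _b are one class to them, and where a whole thing is asked for, a point or a joint stands for the part that bears it (a point fixed in the world has none). Each returns a list of dicts, best first, with "confidence" (0 to 1); they miss things now and then, are a little off and sometimes report something else, mostly with a low value. They report only what shows in the picture. A call takes as long as a camera call.
- cut_out(target, camera): "region" (420x560 bool, what is visible of it) and "extent" ([left, top, right, bottom] in pixels, round what is visible of it).
The state is a dict: "clock": time; "joint_pos": joint angles; "qvel": joint speeds; "tau": joint torques, N m; "tcp_pos": TCP position; "orientation": TCP orientation; "wrist_force": force on the tool from outside, world axes, zero at the start; "ft_torque": the same for the moment, N m; "finger_gap": finger opening in m.
Only numpy, scipy, OpenCV 4.12 (cv2) and the standard library are available. Lean on these libraries where they do the work, as an engineer would, in place of code of your own. Each camera call takes 0.05 s, during which the arm holds its last target. There are 200 camera calls.

## Working session

There is one attempt and no reset: what is moved stays moved. The work goes in short steps, Python scripts to look and compute and a tool call to move; the robot and the scene stay as the last step left them, time stands still between calls to the robot, and variables do not carry over. Pictures are saved under pics/ and viewed, about 8 in all and at most 12, crops included, and the job is handed in when it is done.

Besides the shell and the picture viewer there is one more tool, called after "Call:" by a JSON object that holds its "op" and its "data". servo_tool: Moves the arm, as the interface text tells. Its arguments: {"type":"object","properties":{"deltas":{"type":"array"},"newtons":{"type":"number"}},"required":["deltas"]}

```bash
mkdir -p pics
cat > h.py <<'E'
import numpy as np, cv2
from workcell import env, read_camera, job, cut_out
def ray(c,u,v,z):
    K=np.array(c["intrinsics"]);T=np.array(c["extrinsics"])
    d=T[:3,:3]@np.linalg.solve(K,[u,v,1]);o=T[:3,3]
    return o+d*(z-o[2])/d[2]
def save(c,n): cv2.imwrite("pics/"+n,np.array(c["img"])[:,:,::-1])
E
python3 - <<'E'
from h import *
s=env.get_state();print({k:np.round(v,3) for k,v in s.items()})
for cam in("scene","top"):
    c=read_camera(cam);save(c,cam+"0.png")
    print(cam,np.round(c["extrinsics"],3).tolist(),np.round(c["intrinsics"],1).tolist())
    for t,z in(("lamp",.06),("push_face",.096),("switch_top",.022),("marker_pot",.14),("water",.19),("paint",.075),("tape",.024),("mug",.09),("marker",.014),("eraser",.018)):
        for r in cut_out(t,cam)[:2]:
            m=r["region"];v,u=np.nonzero(m)
            print(t,round(r["confidence"],2),np.round(r["extent"]),np.round(ray(c,u.mean(),v.mean(),z),3),len(u))
E
```

```text
{'clock': np.float64(0.0), 'joint_pos': array([ 1.011,  0.314,  0.045,  1.304, -0.   ,  1.431]), 'qvel': array([ 0.   , -0.001, -0.002, -0.001, -0.001, -0.   ]), 'tau': array([-2.0000e-03, -4.8063e+01,  2.9853e+01,  1.9000e-02, -0.0000e+00,
        0.0000e+00]), 'tcp_pos': array([0.234, 0.525, 0.303]), 'orientation': array([-0.   ,  0.208,  0.978, -0.001]), 'wrist_force': array([-0.564, -0.414, -0.386]), 'ft_torque': array([0.03 , 0.021, 0.027]), 'finger_gap': np.float64(0.085)}
scene [[-0.028, 0.799, -0.601, 1.226], [0.999, 0.032, -0.005, 0.01], [0.015, -0.601, -0.799, 0.985], [0.0, 0.0, 0.0, 1.0]] [[421.9, 0.0, 283.6], [0.0, 421.9, 207.6], [0.0, 0.0, 1.0]]
lamp 0.91 [251. 193. 331. 291.] [0.641 0.035 0.06 ] 6373
push_face 0.96 [277. 205. 317. 240.] [0.608 0.04  0.096] 1158
switch_top 0.72 [385. 221. 396. 234.] [0.558 0.309 0.022] 161
marker_pot 0.86 [147. 189. 181. 233.] [ 0.614 -0.291  0.14 ] 1070
paint 0.62 [140. 238. 175. 274.] [ 0.701 -0.306  0.075] 698
tape 0.84 [337. 174. 370. 203.] [0.434 0.207 0.024] 434
marker 0.61 [190. 180. 238. 193.] [ 0.422 -0.196  0.014] 253
eraser 0.
[... 420 characters left out ...]
24 [170. 239. 208. 274.] [0.42  0.197 0.096] 643
switch_top 0.67 [144. 200. 158. 214.] [0.552 0.309 0.022] 181
marker_pot 0.95 [379. 184. 420. 220.] [ 0.541 -0.293  0.14 ] 1037
water 0.73 [114. 137. 160. 172.] [0.644 0.294 0.19 ] 1049
paint 0.57 [376. 141. 408. 169.] [ 0.669 -0.307  0.075] 615
paint 0.17 [ 52. 192. 106. 230.] [0.538 0.469 0.075] 1440
tape 0.97 [170. 239. 210. 275.] [0.423 0.21  0.024] 571
mug 0.79 [ 50. 192. 107. 228.] [0.536 0.462 0.09 ] 1461
mug 0.24 [142. 197. 159. 212.] [0.541 0.291 0.09 ] 228
marker 0.51 [322. 247. 380. 270.] [ 0.415 -0.202  0.014] 262
eraser 0.49 [439. 207. 455. 225.] [ 0.517 -0.458  0.018] 222
eraser 0.17 [ 52. 191. 104. 228.] [0.547 0.494 0.018] 1412
```

Run:
```python
import cv2
a=cv2.imread("pics/top0.png");b=cv2.imread("pics/scene0.png")
a=cv2.resize(a[110:290,40:440],(800,360));b=cv2.resize(b[160:300,240:400],(640,560),interpolation=cv2.INTER_CUBIC)
cv2.imwrite("pics/t1.png",a);cv2.imwrite("pics/s1.png",b)
```

```text
(no output)
```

View pics/t1.png

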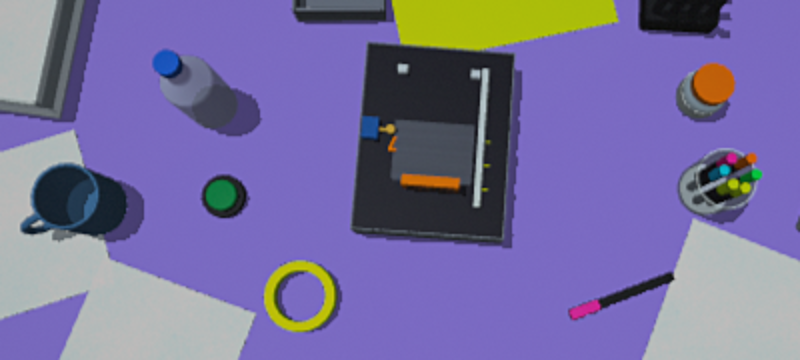

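View pics/s1.png

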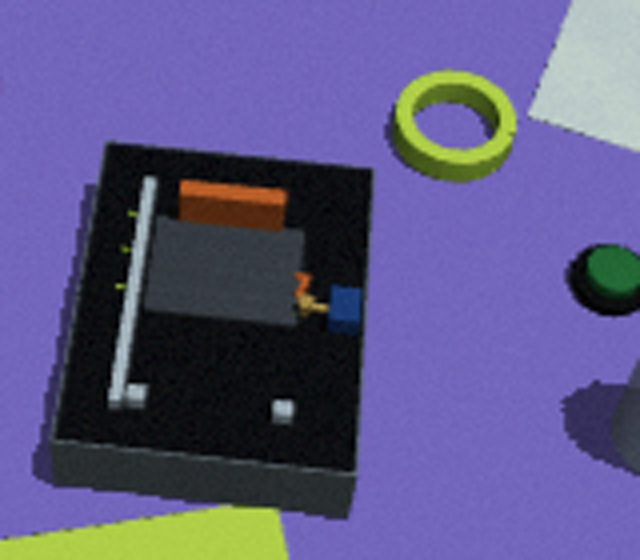

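The pictures show the box turned slightly clockwise, with the tab in the closed position towards the robot. In the top crop the tab is at about (430,182), the green switch at (222,196) to the box's left, and the water bottle beyond the switch at about (195,90).

Run:
```python
from h import *
def rep(cam,pts,sc,off):
    c=read_camera(cam)
    P=[ray(c,p[0]/sc+off[0],p[1]/sc+off[1],.06) for p in pts]
    P=np.array(P)[:,:2]; # order: far-left, far-right, near-right, near-left
    M=np.array([[.12,.095],[.12,-.095],[-.12,-.095],[-.12,.095]])
    cen=P.mean(0);H=M.T@(P-cen);yaw=np.arctan2(H[0,1]-H[1,0],H[0,0]+H[1,1])
    R=np.array([[np.cos(yaw),-np.sin(yaw)],[np.sin(yaw),np.cos(yaw)]])
    print(cam,cen.round(4),"yaw",yaw.round(4),"res mm",((P-cen-M@R.T)*1000).round(1).tolist(),"face",(cen+R@[-.065,0]).round(4))
    hsv=cv2.cvtColor(np.array(c["img"]),cv2.COLOR_RGB2HSV)
    g=cv2.inRange(hsv,(50,90,40),(80,255,255));n,l,s,ce=cv2.connectedComponentsWithStats(g)
    for i in range(1,n):
        if s[i,4]>80: print("green",s[i],ray(c,*ce[i],.022).round(4))
    return c,R,cen
rep("top",[(369,43),(514,54),(502,241),(353,230)],2,(40,110))
rep("scene",[(354,472),(55,440),(108,143),(372,170)],4,(240,160))
```

```text
top [0.61   0.0338] yaw -0.0868 res mm [[-0.4, -2.3], [0.1, 2.5], [0.1, 2.8], [0.1, -3.0]] face [0.5453 0.0394]
green [143 199  16  17 202] [0.5515 0.3087 0.022 ]
green [ 499  222   46   47 1667] [ 0.4385 -0.6496  0.022 ]
scene [0.6164 0.0384] yaw -0.0873 res mm [[-2.9, -2.6], [-1.7, 2.9], [2.3, 2.4], [2.3, -2.7]] face [0.5517 0.044 ]
green [  41  173   43   32 1039] [ 0.4595 -0.6463  0.022 ]
green [487 186  56   4  89] [0.3988 0.6896 0.022 ]
green [387 221  14  13 142] [0.5579 0.3105 0.022 ]
green [129 333  11  13  85] [ 0.8937 -0.3298  0.022 ]
green [109 356  12  12  95] [ 0.9457 -0.3602  0.022 ]
```

Call:
{"op": "servo_tool", "data": {"deltas": [{"dx": 22, "dy": -42, "rz": 0.11, "fingers": 1}, {"dx": 22, "dy": -42, "rz": 0.11, "fingers": 1}, {"dx": 22, "dy": -42, "rz": 0.11, "fingers": 1}, {"dx": 22, "dy": -42, "fingers": 1}, {"dx": 22, "dy": -42, "fingers": 1}, {"dx": 22, "dy": -42, "fingers": 1}, {"dx": 22, "dy": -42, "fingers": 1}, {"dx": 22, "dy": -42, "fingers": 1}]}}

```text
invalid input at $.deltas[0]: expected keys dx, dy, dz, rx, ry, rz, fingers
```

Call:
{"op": "servo_tool", "data": {"deltas": [{"dx": 22, "dy": -42}, {"dx": 22, "dy": -42}, {"dx": 22, "dy": -42}, {"dx": 0, "dy": -14}, {}, {}]}}

```text
invalid input at $.deltas[0]: expected keys dx, dy, dz, rx, ry, rz, fingers
```

```bash
cat >> h.py <<'E'
def wcam():
    s=env.get_state();c=read_camera("wrist");q=np.array(s["orientation"])
    from scipy.spatial.transform import Rotation as R
    T=np.eye(4);T[:3,:3]=R.from_quat([*q[1:],q[0]]).as_matrix();T[:3,3]=s["tcp_pos"]
    c["extrinsics"]=T@np.array(c["hand_eye"]);return c,s
E
python3 - <<'E'
from h import *
c,s=wcam();print(s["clock"],s["tcp_pos"],s["orientation"],s["wrist_force"],s["finger_gap"],np.round(c["extrinsics"],3).tolist())
im=np.array(c["img"]);cv2.imwrite("pics/w1.png",cv2.resize(im[:,:,::-1],(784,588)))
E
```

```text
1.2 [0.234382   0.52509652 0.30392441] [2.30241114e-05 2.08360646e-01 9.78052063e-01 4.30716309e-05] [-0.73951484  0.60634939  0.52470482] 0.08527525393328926 [[0.407, 0.868, 0.284, 0.162], [0.913, -0.387, -0.126, 0.556], [0.001, 0.311, -0.951, 0.374], [0.0, 0.0, 0.0, 1.0]]
```

View pics/w1.png

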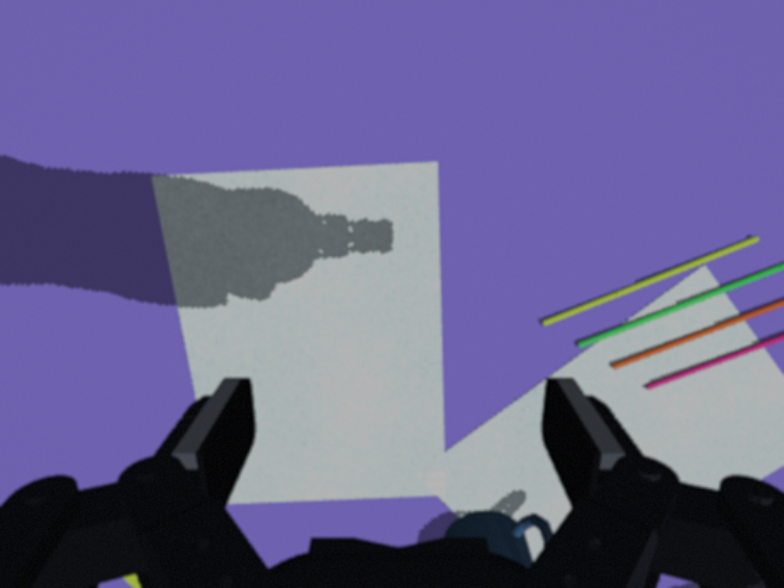

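The arm had not moved because rows need all seven keys. The wrist view only shows empty desk at the start pose, with the fingers at the bottom of the picture.

Call:
{"op": "servo_tool", "data": {"deltas": [{"dx": 24, "dy": -40, "dz": 0, "rx": 0, "ry": 0, "rz": 0.11, "fingers": 1}, {"dx": 24, "dy": -40, "dz": 0, "rx": 0, "ry": 0, "rz": 0.11, "fingers": 1}, {"dx": 24, "dy": -40, "dz": 0, "rx": 0, "ry": 0, "rz": 0.11, "fingers": 1}, {"dx": 24, "dy": -40, "dz": 0, "rx": 0, "ry": 0, "rz": 0, "fingers": 1}, {"dx": 24, "dy": -40, "dz": 0, "rx": 0, "ry": 0, "rz": 0, "fingers": 1}, {"dx": 24, "dy": -40, "dz": 0, "rx": 0, "ry": 0, "rz": 0, "fingers": 1}, {"dx": 24, "dy": -40, "dz": 0, "rx": 0, "ry": 0, "rz": 0, "fingers": 1}, {"dx": 24, "dy": -40, "dz": 0, "rx": 0, "ry": 0, "rz": 0, "fingers": 1}]}}

```text
clock: 2.05
tcp_pos: [0.427, 0.2034, 0.3042]
orientation: [0.0, 0.045, 0.999, 0.0]
wrist_force: [1.3, -0.2, -0.5]
finger_gap: 0.0
```

Call:
{"op": "servo_tool", "data": {"deltas": [{"dx": 24, "dy": -40, "dz": 0, "rx": 0, "ry": 0, "rz": 0, "fingers": 1}, {"dx": 24, "dy": -40, "dz": 0, "rx": 0, "ry": 0, "rz": 0, "fingers": 1}, {"dx": 24, "dy": -40, "dz": 0, "rx": 0, "ry": 0, "rz": 0, "fingers": 1}, {"dx": 22, "dy": -38, "dz": 0, "rx": 0, "ry": 0, "rz": 0, "fingers": 1}, {"dx": 0, "dy": 0, "dz": 0, "rx": 0, "ry": 0, "rz": 0, "fingers": 1}, {"dx": 0, "dy": 0, "dz": 0, "rx": 0, "ry": 0, "rz": 0, "fingers": 1}]}}

```text
clock: 2.65
tcp_pos: [0.5205, 0.0462, 0.3036]
orientation: [-0.0, 0.046, 0.999, 0.0]
wrist_force: [0.5, 0.0, 0.1]
finger_gap: 0.0001
```

Run:
```python
from h import *
c,s=wcam();print(s["clock"],s["tcp_pos"],s["orientation"],s["wrist_force"],s["finger_gap"])
im=np.array(c["img"]);cv2.imwrite("pics/w2.png",cv2.resize(im[:,:,::-1],(784,588)))
np.savez("w2.npz",img=im,K=c["intrinsics"],T=c["extrinsics"])
```

```text
2.65 [0.52054535 0.04616506 0.30360839] [-4.03334965e-04  4.61284803e-02  9.98935407e-01  2.31052620e-04] [0.47522207 0.02240566 0.12312016] 6.627088356509541e-05
```

View pics/w2.png

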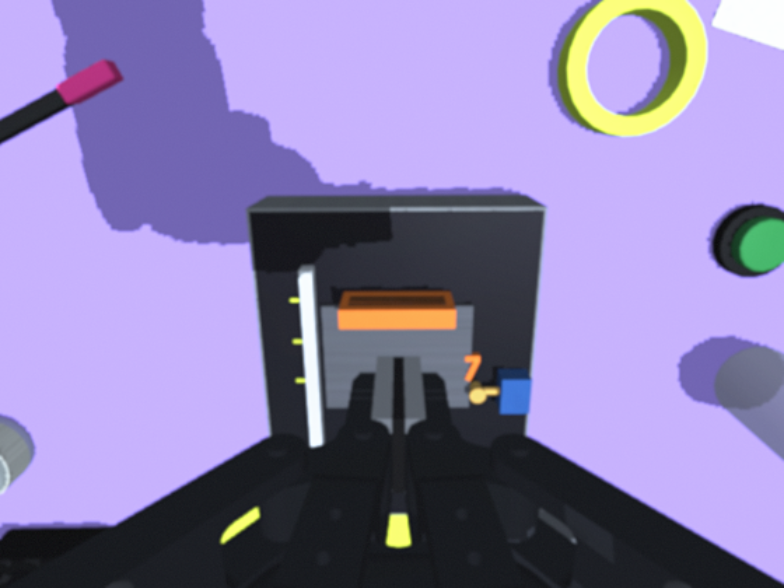

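The tab's front face runs from its foot at v≈292 to its top edge at v≈308, with the bright top face below that. The box's front top edge runs from (249,209) to (545,207), and the green switch is at (763,243). All are in pixels of the 1.4x picture.

Run:
```python
from h import *
d=np.load("w2.npz");c={"intrinsics":d["K"],"extrinsics":d["T"]}
f=lambda u,v,z:ray(c,u/1.4,v/1.4,z).round(4)
print("front edge",f(249,209,.06),f(545,207,.06))
print("tab top front",f(338,308,.096),f(456,308,.096),"top back",f(338,328,.096),f(456,328,.096))
print("tab foot",f(341,292,.062),f(454,292,.062))
g=cv2.inRange(cv2.cvtColor(d["img"],cv2.COLOR_RGB2HSV),(50,90,40),(80,255,255));v,u=np.nonzero(g)
print("green",len(u),ray(c,u.mean(),v.mean(),.022),u.max())
print("gap of tip px", f(398,357,.2306))
```

```text
front edge [ 0.4865 -0.0455  0.06  ] [0.5024 0.1399 0.06  ]
tab top front [0.5444 0.0074 0.096 ] [0.5509 0.0772 0.096 ] top back [0.5572 0.0057 0.096 ] [0.5638 0.0764 0.096 ]
tab foot [0.546  0.0053 0.062 ] [0.5529 0.0795 0.062 ]
green 1266 [0.55051232 0.30427126 0.022     ] 559
gap of tip px [0.5129 0.0458 0.2306]
```

Call:
{"op": "servo_tool", "data": {"deltas": [{"dx": -4, "dy": 0, "dz": -30, "rx": 0, "ry": 0, "rz": 0, "fingers": 1}, {"dx": -4, "dy": 0, "dz": -40, "rx": 0, "ry": 0, "rz": 0, "fingers": 1}, {"dx": 0, "dy": 0, "dz": -40, "rx": 0, "ry": 0, "rz": 0, "fingers": 1}, {"dx": 0, "dy": 0, "dz": -30, "rx": 0, "ry": 0, "rz": 0, "fingers": 1}, {"dx": 0, "dy": 0, "dz": -17, "rx": 0, "ry": 0, "rz": 0, "fingers": 1}, {"dx": 0, "dy": 0, "dz": 0, "rx": 0, "ry": 0, "rz": 0, "fingers": 1}, {"dx": 0, "dy": 0, "dz": 0, "rx": 0, "ry": 0, "rz": 0, "fingers": 1}]}}

```text
clock: 3.4
tcp_pos: [0.512, 0.0483, 0.1475]
orientation: [-0.0, 0.044, 0.999, 0.0]
wrist_force: [0.7, -0.3, 0.6]
finger_gap: -0.0004
```

Call:
{"op": "servo_tool", "data": {"deltas": [{"dx": 5, "dy": -0.4, "dz": 0, "rx": 0, "ry": 0, "rz": 0, "fingers": 1}, {"dx": 5, "dy": -0.4, "dz": 0, "rx": 0, "ry": 0, "rz": 0, "fingers": 1}, {"dx": 5, "dy": -0.4, "dz": 0, "rx": 0, "ry": 0, "rz": 0, "fingers": 1}, {"dx": 3, "dy": -0.3, "dz": 0, "rx": 0, "ry": 0, "rz": 0, "fingers": 1}, {"dx": 0, "dy": 0, "dz": 0, "rx": 0, "ry": 0, "rz": 0, "fingers": 1}]}}

```text
clock: 3.9
tcp_pos: [0.5312, 0.0454, 0.1472]
orientation: [0.0, 0.045, 0.999, 0.0]
wrist_force: [0.5, -0.3, -0.1]
finger_gap: -0.0002
```

Now feel for contact in 2 mm steps.

Call:
{"op": "servo_tool", "data": {"deltas": [{"dx": 2, "dy": -0.2, "dz": 0, "rx": 0, "ry": 0, "rz": 0, "fingers": 1}, {"dx": 2, "dy": -0.2, "dz": 0, "rx": 0, "ry": 0, "rz": 0, "fingers": 1}, {"dx": 0, "dy": 0, "dz": 0, "rx": 0, "ry": 0, "rz": 0, "fingers": 1}]}}

```text
clock: 4.2
tcp_pos: [0.5346, 0.0451, 0.1469]
orientation: [0.0, 0.045, 0.999, 0.0]
wrist_force: [-0.6, 0.1, 0.2]
finger_gap: -0.0001
```

Call:
{"op": "servo_tool", "data": {"deltas": [{"dx": 2, "dy": -0.2, "dz": 0, "rx": 0, "ry": 0, "rz": 0, "fingers": 1}, {"dx": 0, "dy": 0, "dz": 0, "rx": 0, "ry": 0, "rz": 0, "fingers": 1}]}}

```text
clock: 4.4
tcp_pos: [0.5366, 0.045, 0.1469]
orientation: [0.0, 0.045, 0.999, 0.0]
wrist_force: [0.2, 0.8, 0.2]
finger_gap: 0.0001
```

Call:
{"op": "servo_tool", "data": {"deltas": [{"dx": 2, "dy": -0.2, "dz": 0, "rx": 0, "ry": 0, "rz": 0, "fingers": 1}, {"dx": 0, "dy": 0, "dz": 0, "rx": 0, "ry": 0, "rz": 0, "fingers": 1}]}}

```text
clock: 4.6
tcp_pos: [0.5377, 0.0449, 0.1468]
orientation: [-0.001, 0.045, 0.999, 0.0]
wrist_force: [-4.3, -0.1, 2.3]
finger_gap: -0.0002
```

Call:
{"op": "servo_tool", "data": {"deltas": [{"dx": 2, "dy": -0.2, "dz": 0, "rx": 0, "ry": 0, "rz": 0, "fingers": 1}, {"dx": 0, "dy": 0, "dz": 0, "rx": 0, "ry": 0, "rz": 0, "fingers": 1}]}}

```text
clock: 4.8
tcp_pos: [0.54, 0.0447, 0.1468]
orientation: [-0.0, 0.045, 0.999, 0.0]
wrist_force: [-2.4, 1.1, 1.4]
finger_gap: 0.0002
```

Call:
{"op": "servo_tool", "data": {"deltas": [{"dx": 3, "dy": -0.27, "dz": 0, "rx": 0, "ry": 0, "rz": 0, "fingers": 1}, {"dx": 3, "dy": -0.27, "dz": 0, "rx": 0, "ry": 0, "rz": 0, "fingers": 1}, {"dx": 3, "dy": -0.27, "dz": 0, "rx": 0, "ry": 0, "rz": 0, "fingers": 1}, {"dx": 3, "dy": -0.27, "dz": 0, "rx": 0, "ry": 0, "rz": 0, "fingers": 1}, {"dx": 3, "dy": -0.27, "dz": 0, "rx": 0, "ry": 0, "rz": 0, "fingers": 1}, {"dx": 3, "dy": -0.27, "dz": 0, "rx": 0, "ry": 0, "rz": 0, "fingers": 1}, {"dx": 3, "dy": -0.27, "dz": 0, "rx": 0, "ry": 0, "rz": 0, "fingers": 1}, {"dx": 3, "dy": -0.27, "dz": 0, "rx": 0, "ry": 0, "rz": 0, "fingers": 1}]}}

```text
clock: 5.6
tcp_pos: [0.5637, 0.0426, 0.1467]
orientation: [-0.001, 0.045, 0.999, 0.0]
wrist_force: [-5.4, 1.1, 3.3]
finger_gap: -0.0001
```

Call:
{"op": "servo_tool", "data": {"deltas": [{"dx": 3, "dy": -0.27, "dz": 0, "rx": 0, "ry": 0, "rz": 0, "fingers": 1}, {"dx": 3, "dy": -0.27, "dz": 0, "rx": 0, "ry": 0, "rz": 0, "fingers": 1}, {"dx": 3, "dy": -0.27, "dz": 0, "rx": 0, "ry": 0, "rz": 0, "fingers": 1}, {"dx": 3, "dy": -0.27, "dz": 0, "rx": 0, "ry": 0, "rz": 0, "fingers": 1}, {"dx": 3, "dy": -0.27, "dz": 0, "rx": 0, "ry": 0, "rz": 0, "fingers": 1}, {"dx": 3, "dy": -0.27, "dz": 0, "rx": 0, "ry": 0, "rz": 0, "fingers": 1}, {"dx": 0, "dy": 0, "dz": 0, "rx": 0, "ry": 0, "rz": 0, "fingers": 1}]}}

```text
clock: 6.3
tcp_pos: [0.5819, 0.041, 0.1467]
orientation: [-0.001, 0.045, 0.999, 0.0]
wrist_force: [-6.6, 0.9, 4.0]
finger_gap: 0.0001
```

Call:
{"op": "servo_tool", "data": {"deltas": [{"dx": 3, "dy": -0.27, "dz": 0, "rx": 0, "ry": 0, "rz": 0, "fingers": 1}, {"dx": 3, "dy": -0.27, "dz": 0, "rx": 0, "ry": 0, "rz": 0, "fingers": 1}, {"dx": 2, "dy": -0.18, "dz": 0, "rx": 0, "ry": 0, "rz": 0, "fingers": 1}, {"dx": 2, "dy": -0.18, "dz": 0, "rx": 0, "ry": 0, "rz": 0, "fingers": 1}, {"dx": 0, "dy": 0, "dz": 0, "rx": 0, "ry": 0, "rz": 0, "fingers": 1}]}}

```text
clock: 6.8
tcp_pos: [0.5915, 0.0401, 0.1467]
orientation: [-0.001, 0.045, 0.999, 0.0]
wrist_force: [-7.9, 0.6, 4.6]
finger_gap: -0.0002
```

Call:
{"op": "servo_tool", "data": {"deltas": [{"dx": -4, "dy": 0.36, "dz": 0, "rx": 0, "ry": 0, "rz": 0, "fingers": 1}, {"dx": -4, "dy": 0.36, "dz": 0, "rx": 0, "ry": 0, "rz": 0, "fingers": 1}, {"dx": -4, "dy": 0.36, "dz": 0, "rx": 0, "ry": 0, "rz": 0, "fingers": 1}, {"dx": -4, "dy": 0.36, "dz": 0, "rx": 0, "ry": 0, "rz": 0, "fingers": 1}, {"dx": -4, "dy": 0.36, "dz": 0, "rx": 0, "ry": 0, "rz": 0, "fingers": 1}, {"dx": -4, "dy": 0.36, "dz": 0, "rx": 0, "ry": 0, "rz": 0, "fingers": 1}, {"dx": -8, "dy": 0.7, "dz": 0, "rx": 0, "ry": 0, "rz": 0, "fingers": 1}, {"dx": 0, "dy": 0, "dz": 0, "rx": 0, "ry": 0, "rz": 0, "fingers": 1}]}}

```text
clock: 7.6
tcp_pos: [0.5606, 0.0427, 0.1471]
orientation: [0.001, 0.045, 0.999, -0.0]
wrist_force: [-0.5, -0.4, 0.4]
finger_gap: 0.0002
```

Call:
{"op": "servo_tool", "data": {"deltas": [{"dx": -15, "dy": 1, "dz": 0, "rx": 0, "ry": 0, "rz": 0, "fingers": 1}, {"dx": -20, "dy": 2, "dz": 0, "rx": 0, "ry": 0, "rz": 0, "fingers": 1}, {"dx": 0, "dy": 0, "dz": 30, "rx": 0, "ry": 0, "rz": 0, "fingers": 1}, {"dx": 0, "dy": 0, "dz": 45, "rx": 0, "ry": 0, "rz": 0, "fingers": 1}, {"dx": 0, "dy": 0, "dz": 45, "rx": 0, "ry": 0, "rz": 0, "fingers": 1}, {"dx": 0, "dy": 0, "dz": 36, "rx": 0, "ry": 0, "rz": 0, "fingers": 1}, {"dx": 0, "dy": 0, "dz": 0, "rx": 0, "ry": 0, "rz": 0, "fingers": 1}, {"dx": 0, "dy": 0, "dz": 0, "rx": 0, "ry": 0, "rz": 0, "fingers": 1}]}}

```text
clock: 8.4
tcp_pos: [0.5267, 0.0456, 0.3041]
orientation: [0.002, 0.045, 0.999, -0.0]
wrist_force: [0.4, -0.5, -0.5]
finger_gap: 0.0001
```

Run:
```python
from h import *
c,s=wcam();print(s["clock"],s["tcp_pos"],s["orientation"],s["wrist_force"])
im=np.array(c["img"]);cv2.imwrite("pics/w3.png",cv2.resize(im[:,:,::-1],(784,588)))
np.savez("w3.npz",img=im,K=c["intrinsics"],T=c["extrinsics"])
```

```text
8.4 [0.52666298 0.04559928 0.30408755] [ 2.09031991e-03  4.49563126e-02  9.98986767e-01 -2.95713383e-05] [ 0.39594829 -0.47315493 -0.51203776]
```

View pics/w3.png

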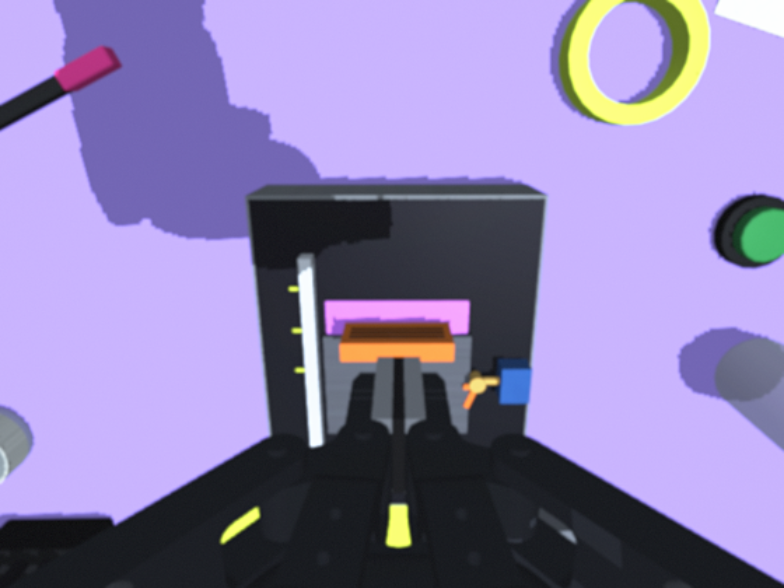

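The slide now stands half open: the violet window strip shows at (397,317), and the tooth sits behind the brass pin at (470,390). The box front edge is in the expected place. Next are the switch and the bottle's clearance.

Run:
```python
from h import *
d=np.load("w3.npz");c={"intrinsics":d["K"],"extrinsics":d["T"]}
f=lambda u,v,z:ray(c,u/1.4,v/1.4,z).round(4)
print("front edge",f(248,197,.06),f(545,195,.06),"tab top front",f(340,341,.096),f(455,341,.096))
print("bottle base px",f(750,400,.0),f(716,380,0.02))
t=read_camera("top")
print("bottle base top cam",ray(t,226/2+40,118/2+110,.0),ray(t,212/2+40,126/2+110,0),"cap",ray(t,168/2+40,63/2+110,.19))
```

```text
front edge [ 0.4866 -0.0457  0.06  ] [0.502  0.1392 0.06  ] tab top front [0.5734 0.0051 0.096 ] [0.5797 0.0748 0.096 ]
bottle base px [0.7032 0.331  0.    ] [0.6686 0.2866 0.02  ]
bottle base top cam [0.65645202 0.30989765 0.        ] [0.6458224  0.32799603 0.        ] cap [0.67188655 0.32298993 0.19      ]
```

Call:
{"op": "servo_tool", "data": {"deltas": [{"dx": 0, "dy": 40, "dz": 0, "rx": 0, "ry": 0, "rz": 0, "fingers": 1}, {"dx": 0, "dy": 40, "dz": 0, "rx": 0, "ry": 0, "rz": 0, "fingers": 1}, {"dx": 0, "dy": 40, "dz": 0, "rx": 0, "ry": 0, "rz": 0, "fingers": 1}, {"dx": -5, "dy": 40, "dz": 0, "rx": 0, "ry": 0, "rz": 0, "fingers": 1}, {"dx": -5, "dy": 40, "dz": 0, "rx": 0, "ry": 0, "rz": 0, "fingers": 1}, {"dx": 0, "dy": 40, "dz": 0, "rx": 0, "ry": 0, "rz": 0, "fingers": 1}, {"dx": 0, "dy": 20, "dz": 0, "rx": 0, "ry": 0, "rz": 0, "fingers": 1}, {"dx": 0, "dy": 0, "dz": 0, "rx": 0, "ry": 0, "rz": 0, "fingers": 1}]}}

```text
clock: 9.3
tcp_pos: [0.5145, 0.3082, 0.3004]
orientation: [-0.002, 0.043, 0.999, -0.0]
wrist_force: [0.2, -0.2, 0.2]
finger_gap: 0.0001
```

Run:
```python
from h import *
env_s=env.get_state()
c,s=wcam();print(s["clock"],s["tcp_pos"],s["orientation"])
im=np.array(c["img"]);cv2.imwrite("pics/w4.png",cv2.resize(im[:,:,::-1],(784,588)))
np.savez("w4.npz",img=im,K=c["intrinsics"],T=c["extrinsics"])
g=cv2.inRange(cv2.cvtColor(im,cv2.COLOR_RGB2HSV),(50,90,40),(80,255,255))
n,l,st,ce=cv2.connectedComponentsWithStats(g)
for i in range(1,n):
    if st[i,4]>300: print(st[i],ce[i]*1.4,ray(c,*ce[i],.022),[ray(c,st[i,0],ce[i][1],.022)[1],ray(c,st[i,0]+st[i,2],ce[i][1],.022)[1]])
```

```text
9.3 [0.51449249 0.30823742 0.30041021] [-1.50896025e-03  4.29489484e-02  9.99076042e-01 -4.17167510e-04]
[ 270  185   41   39 1241] [406.2707494  285.84254633] [0.55123296 0.31011402 0.022     ] [np.float64(0.289438054258929), np.float64(0.3314182611772637)]
```

View pics/w4.png

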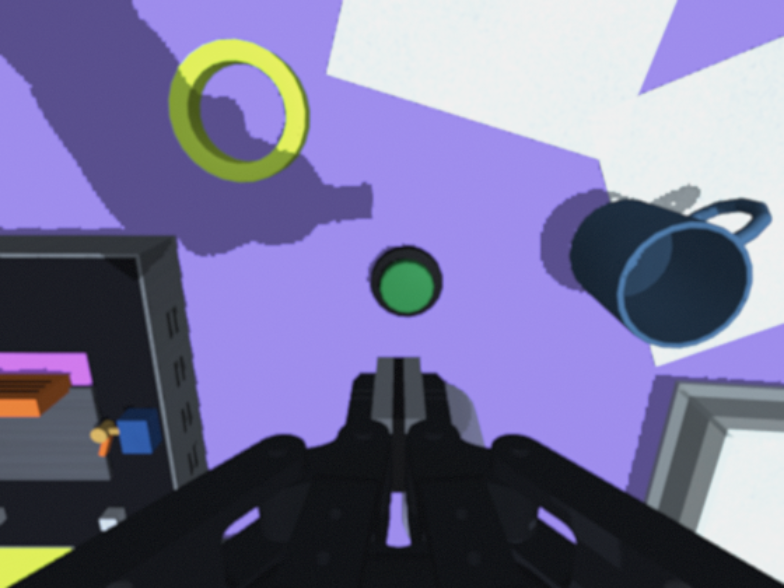

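The green button is seen whole at (406,286), giving (0.551, 0.310) and a width of 42 mm, which fits the stated 40 mm. The bottle is about 0.12 m beyond it, so the gripper has room.

Call:
{"op": "servo_tool", "data": {"deltas": [{"dx": 18, "dy": 1, "dz": 0, "rx": 0, "ry": 0, "rz": 0, "fingers": 1}, {"dx": 17, "dy": 1, "dz": 0, "rx": 0, "ry": 0, "rz": 0, "fingers": 1}, {"dx": 0, "dy": 0, "dz": -40, "rx": 0, "ry": 0, "rz": 0, "fingers": 1}, {"dx": 0, "dy": 0, "dz": -45, "rx": 0, "ry": 0, "rz": 0, "fingers": 1}, {"dx": 0, "dy": 0, "dz": -45, "rx": 0, "ry": 0, "rz": 0, "fingers": 1}, {"dx": 0, "dy": 0, "dz": -35, "rx": 0, "ry": 0, "rz": 0, "fingers": 1}, {"dx": 0, "dy": 0, "dz": -20, "rx": 0, "ry": 0, "rz": 0, "fingers": 1}, {"dx": 0, "dy": 0, "dz": 0, "rx": 0, "ry": 0, "rz": 0, "fingers": 1}]}}

```text
clock: 10.15
tcp_pos: [0.5477, 0.3051, 0.1133]
orientation: [-0.004, 0.046, 0.999, -0.002]
wrist_force: [-0.7, -1.0, -0.2]
finger_gap: 0.0
```

Call:
{"op": "servo_tool", "data": {"deltas": [{"dx": 0, "dy": 0, "dz": 0, "rx": 0, "ry": 0, "rz": 0, "fingers": 1}]}}

```text
clock: 10.25
tcp_pos: [0.5503, 0.3066, 0.1177]
orientation: [-0.001, 0.046, 0.999, -0.0]
wrist_force: [0.4, -0.2, 0.9]
finger_gap: -0.0
```

Call:
{"op": "servo_tool", "data": {"deltas": [{"dx": 1, "dy": 3, "dz": -7, "rx": 0, "ry": 0, "rz": 0, "fingers": 1}, {"dx": 0, "dy": 0, "dz": -7, "rx": 0, "ry": 0, "rz": 0, "fingers": 1}, {"dx": 0, "dy": 0, "dz": -5, "rx": 0, "ry": 0, "rz": 0, "fingers": 1}, {"dx": 0, "dy": 0, "dz": 0, "rx": 0, "ry": 0, "rz": 0, "fingers": 1}, {"dx": 0, "dy": 0, "dz": 0, "rx": 0, "ry": 0, "rz": 0, "fingers": 1}]}}

```text
clock: 10.75
tcp_pos: [0.5513, 0.3108, 0.0989]
orientation: [-0.0, 0.045, 0.999, -0.0]
wrist_force: [0.2, -0.8, 0.2]
finger_gap: -0.0003
```

Call:
{"op": "servo_tool", "data": {"deltas": [{"dx": 0, "dy": 0, "dz": -2, "rx": 0, "ry": 0, "rz": 0, "fingers": 1}, {"dx": 0, "dy": 0, "dz": -2, "rx": 0, "ry": 0, "rz": 0, "fingers": 1}, {"dx": 0, "dy": 0, "dz": 0, "rx": 0, "ry": 0, "rz": 0, "fingers": 1}]}}

```text
clock: 11.05
tcp_pos: [0.5514, 0.3108, 0.0948]
orientation: [0.0, 0.045, 0.999, 0.0]
wrist_force: [0.6, -0.1, 0.4]
finger_gap: 0.0002
```

Call:
{"op": "servo_tool", "data": {"deltas": [{"dx": 0, "dy": 0, "dz": -2, "rx": 0, "ry": 0, "rz": 0, "fingers": 1}, {"dx": 0, "dy": 0, "dz": 0, "rx": 0, "ry": 0, "rz": 0, "fingers": 1}]}}

```text
clock: 11.25
tcp_pos: [0.5515, 0.3108, 0.093]
orientation: [0.0, 0.045, 0.999, 0.0]
wrist_force: [-0.3, -0.1, 1.4]
finger_gap: 0.0001
```

Contact. I'll continue to the bottom in small steps.

Call:
{"op": "servo_tool", "data": {"deltas": [{"dx": 0, "dy": 0, "dz": -1.5, "rx": 0, "ry": 0, "rz": 0, "fingers": 1}, {"dx": 0, "dy": 0, "dz": -1.5, "rx": 0, "ry": 0, "rz": 0, "fingers": 1}, {"dx": 0, "dy": 0, "dz": 0, "rx": 0, "ry": 0, "rz": 0, "fingers": 1}]}}

```text
clock: 11.55
tcp_pos: [0.5515, 0.3109, 0.0901]
orientation: [0.0, 0.045, 0.999, 0.0]
wrist_force: [0.2, -0.1, 3.7]
finger_gap: -0.0001
```

Call:
{"op": "servo_tool", "data": {"deltas": [{"dx": 0, "dy": 0, "dz": -1, "rx": 0, "ry": 0, "rz": 0, "fingers": 1}, {"dx": 0, "dy": 0, "dz": 0, "rx": 0, "ry": 0, "rz": 0, "fingers": 1}]}}

```text
clock: 11.75
tcp_pos: [0.5515, 0.3108, 0.0891]
orientation: [0.0, 0.045, 0.999, 0.0]
wrist_force: [-0.4, 0.9, 5.0]
finger_gap: 0.0001
```

Call:
{"op": "servo_tool", "data": {"deltas": [{"dx": 0, "dy": 0, "dz": -1, "rx": 0, "ry": 0, "rz": 0, "fingers": 1}, {"dx": 0, "dy": 0, "dz": 0, "rx": 0, "ry": 0, "rz": 0, "fingers": 1}]}}

```text
clock: 11.95
tcp_pos: [0.5515, 0.3109, 0.0886]
orientation: [0.0, 0.045, 0.999, 0.0]
wrist_force: [-2.1, 0.3, 8.2]
finger_gap: -0.0003
```

The button is fully down: the force has passed 5 N and the travel has stopped. Next I raise the tool slowly and clear away.

Call:
{"op": "servo_tool", "data": {"deltas": [{"dx": 0, "dy": 0, "dz": 4, "rx": 0, "ry": 0, "rz": 0, "fingers": 1}, {"dx": 0, "dy": 0, "dz": 6, "rx": 0, "ry": 0, "rz": 0, "fingers": 1}, {"dx": 0, "dy": 0, "dz": 30, "rx": 0, "ry": 0, "rz": 0, "fingers": 1}, {"dx": 0, "dy": 0, "dz": 45, "rx": 0, "ry": 0, "rz": 0, "fingers": 1}, {"dx": 0, "dy": 0, "dz": 45, "rx": 0, "ry": 0, "rz": 0, "fingers": 1}, {"dx": 0, "dy": 0, "dz": 45, "rx": 0, "ry": 0, "rz": 0, "fingers": 1}, {"dx": 0, "dy": 0, "dz": 30, "rx": 0, "ry": 0, "rz": 0, "fingers": 1}, {"dx": 0, "dy": 0, "dz": 0, "rx": 0, "ry": 0, "rz": 0, "fingers": 1}]}}

```text
clock: 12.75
tcp_pos: [0.553, 0.3114, 0.2985]
orientation: [0.004, 0.045, 0.999, 0.002]
wrist_force: [0.0, -0.2, -0.2]
finger_gap: 0.0002
```

Call:
{"op": "servo_tool", "data": {"deltas": [{"dx": -25, "dy": 0, "dz": 0, "rx": 0, "ry": 0, "rz": 0, "fingers": 1}, {"dx": -40, "dy": 0, "dz": 0, "rx": 0, "ry": 0, "rz": 0, "fingers": 1}, {"dx": -40, "dy": 0, "dz": 0, "rx": 0, "ry": 0, "rz": 0, "fingers": 1}, {"dx": -30, "dy": 0, "dz": 0, "rx": 0, "ry": 0, "rz": 0, "fingers": 1}, {"dx": 0, "dy": 0, "dz": 0, "rx": 0, "ry": 0, "rz": 0, "fingers": 1}, {"dx": 0, "dy": 0, "dz": 0, "rx": 0, "ry": 0, "rz": 0, "fingers": 1}]}}

```text
clock: 13.35
tcp_pos: [0.4157, 0.3107, 0.2923]
orientation: [-0.0, 0.044, 0.999, -0.0]
wrist_force: [-0.0, -0.8, -0.5]
finger_gap: 0.0001
```

Run:
```python
from h import *
c=read_camera("top");s=env.get_state();print(s["clock"],s["tcp_pos"],s["wrist_force"])
a=np.array(c["img"])[:,:,::-1];cv2.imwrite("pics/t2.png",cv2.resize(a[110:290,40:440],(800,360)))
for t in("lamp","switch_top","marker_pot","water","paint","tape","mug","marker","eraser"):
    for r in cut_out(t,"top")[:1]: print(t,round(r["confidence"],2),np.round(r["extent"]))
```

```text
13.4 [0.41660201 0.31078483 0.29235897] [1.1840651  0.02990048 1.76227525]
lamp 0.62 [214. 129. 300. 230.]
switch_top 0.55 [141. 200. 159. 211.]
marker_pot 0.9 [379. 181. 419. 220.]
water 0.88 [114. 136. 160. 175.]
paint 0.74 [377. 141. 404. 166.]
tape 0.8 [172. 241. 211. 276.]
mug 0.83 [ 57. 191. 106. 226.]
eraser 0.47 [435. 205. 455. 225.]
```

View pics/t2.png

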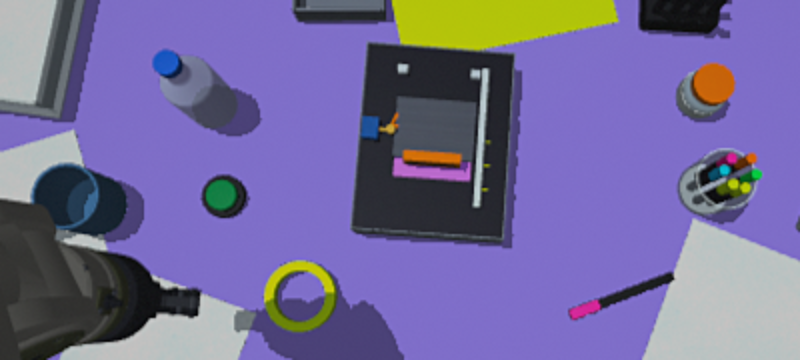

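The shutter is latched half-way, with the tab at (432,158). The button at (222,196) is up, everything else stands where it was, and the arm is clear.

```bash
python3 -c "
from workcell import job
print(job.hand_in())"
```

```text
the job is handed in; nothing more can be done
None
```

The blacklight box is set to half light and the job is handed in, at about 13.4 s on the robot's clock.

- **Shutter:** I pushed the orange tab in about 55 mm of its 60 mm with the shut fingertips. The wrist force there was about 8 N, as the spring predicts. After I backed off, the tab stayed about 29 mm in, against the expected 30 mm, with its tooth caught behind the brass pin.
- **Switch:** I then pressed the green button until its travel stopped, at about 8 N, and raised the tool. The button looks up again in the last picture.
- **Rest of the scene:** The box's front edge measured within 1 mm of where it was before the push. In the last picture all the other things stand where they were, and the robot touches nothing.
- **Hitches:** My first move calls were refused because each row needs every key, and nothing moved. The scene and top cameras disagreed by about 6 mm, so I aimed by the wrist camera and by contact. At the end the network ran on the top picture only. It did not pick out the pink marker there, but the marker is plainly in place.

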